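# Take the square press head off the fret-press turret

### The job

Turn the tool turret by its middle cross-bar until the square press head stands in the middle of the gap at the front of the guard. Unscrew that head anticlockwise until its ears are clear of the clips, lift it off, and gently stand it upright in the steel parts tray; leave the other three heads mounted.

Things in the scene. Friction and masses are not known exactly. Their poses are not given: they have to be found in the camera images.
- square_head_center (a point): Centre, 42.5 mm above its underside, of the square press head: aluminium, 0.2 to 0.45 kg, 85 mm tall, loose, screwed upright on the turret. Grip: a square block 40 x 40 mm, sides along its own x and y, from 30 mm above its underside to its flat top; the only square one seen from above. Unscrew anticlockwise seen from above (+ about z); between 60 and 115 degrees of turn it lifts off; aim at 80.
- square_head_foot (a point): Middle of the square head's underside. All four heads have this steel foot: 30 mm high, diameter 44 to 48, one straight pair of ears along its own x, 88 mm tip to tip, 20 mm wide, 9 to 17 mm above the underside. It sits 6 mm deep in a ring with 1.5 mm play, turns with little resistance and does not rise as it turns: once turned, lift it 30 mm straight up to clear the clips.
- turret_knob (a point): Centre of the black cross-bar knob on the turret's vertical axis, 98 mm above the bench. The bar is 64 mm long (its x), 16 mm wide (its y), 28 mm high, its top 14 mm above this point; grip it across its width from above. It turns the whole turret either way by more than half a turn, against about 0.12 N m of friction (grip it firmly, 40 N); the turret stays where it is left.
- turret_disc (a point): Middle of the turret disc's top (diameter 258 mm, 36 mm above the bench), axes as the knob's. The four heads stand 100 mm from it along its +x, +y, -x and -y. Each head's ears lie along the rim under two steel clips, which reach 61 mm above the bench and have stops that bar turning clockwise. Heads' tops are 114 to 121 mm above the bench.
- front_mark (a point): Front place, fixed on the base: 36 mm above the bench, 100 mm from the turning axis, mid-gap of the guard; its x axis points to the turning axis. The guard is an aluminium wall 135 mm from the axis, 62 mm high, with a gap of 52 degrees here, a white mark at its middle. Elsewhere it stops a head's ears after about 20 degrees. A head is at the front with its centre within 15 mm of this point.
- tray_floor (a point): Centre of the inner floor of the parts tray, an empty open steel tray fixed to the bench: outside 160 mm along its x and 190 mm along its y, walls 5 mm thick and 28 mm high, floor 5 mm above the bench.
- round_head_center (a point): Centre, 42.5 mm above its underside, of the round press head: plain cylinder of diameter 44 mm, 85 mm tall overall, on the same foot, mounted on the station opposite the square head. Stays mounted.
- dome_head_center (a point): Point 42.5 mm above the underside of the slim domed press head: diameter 32 mm with a rounded top, 78 mm tall overall, same foot, mounted. Stays mounted.
- cone_head_center (a point): Point 42.5 mm above the underside of the cone press head: a blunt cone from diameter 48 to 20 mm, 80 mm tall overall, same foot, mounted. Stays mounted.
Not all that is in view belongs to the job. What is shaped like the part that bears dome_head_center but green or turquoise is not meant.

How it is judged:
By the outcome, as a careful person would: the job done as asked, in the order asked, and still so for the second after the job is handed in, with the robot touching nothing.
It also fails if it takes over 72 s, if anything falls off the work surface, if the arm or the gripper's body presses on something with over 40 N, if the wrist force passes 120 N, or if a joint passes its speed limit or range.

### The arm

A 6-joint arm with a two-finger parallel gripper is mounted at the origin on the work surface. World frame = base frame: x ahead of the robot, y to its left, z up, the work surface at z = 0. Lengths are in m, angles in rad, forces in N, time in s.
With the tool pointing down it reaches from about 0.3 to 0.775 m from the base axis. Payload 14.6 kg.
Tool frame: the origin (TCP) lies on the centre line of the jaws, within the pads' length; the fingertips stand 11 mm ahead of it and the grasp point (between the pads) lies 8 mm behind it; x points along the fingers, y is the direction in which the jaws open and shut, and the axes are right-handed (so a half turn about x gives the same grasp; the last joint's range is limited). The gripper opens to 85 mm and grips with 20 to 120 N. Pads are 22 mm wide; open, the fingers measure 114 mm over their backs; the gripper's body (76 mm by 85 mm) begins 54 mm behind the grasp point. The pads swing forward as they close: fully open they stand 13 mm farther back than shut.
Start: joints at [-1.244, 0.3, 1.521, -0, 1.321, -0.067], TCP at [0.211, -0.508, 0.242] pointing down, gripper open.
Joint ranges: [-3.03, 3.03], [-0.79, 2.21], [0.23, 2.52], [-1.04, 4.18], [0, 3.07], [-2.55, 2.55]. Speed limits (rad/s): [2.22, 2.22, 2.57, 3.14, 3.14, 3.14].

### API

Orientations are given as a rotation vector (axis times angle).
In Python, from station import ctrl, imaging, job, models gives the robot as it stands. The module is installed in compiled form; this text tells all that it offers.
- The arm moves only by the tool send_rows, never from a script. Its argument "moves" is a list that holds one entry, the list of rows, each a list of 7 numbers: the shift along the tool's x, y, z in mm, then the turn, a rotation vector about the tool's x, y, z in rad, then the finger opening in mm, from 0 to 85.4. In form: [[[x, y, z, rx, ry, rz, claw], ...]]. A call has exactly 5 rows; each row shifts and turns the commanded pose from where the row before left it, along the tool's axes as they then stand; what a row does not reach is not made up. A row lasts 1/10 s, in which the tool goes at most 50 mm and 8.59 degrees, less where a joint would pass 70% of its speed; a pose out of reach is approached as far as the arm can. A call is refused whole if a number of a shift passes 50 or a number of a turn 0.15, either way. A call with a gripper value outside its range is refused whole. The fingers move at their own pace and stop on an object; the grip force is fixed at half the most. Time passes only in rows, so rows that do not move let the fingers close, or fill a call up. It gives the time, the measured TCP pose, the force and the opening at its end, in the units of the state.
- ctrl.get_state(): the state, without advancing time (a new reading comes with each control period).
- imaging.camera(name): name is "scene" or "top" or "wrist"; returns a dict with "pixels" (384x512x3 uint8, red, green, blue), "fx", "fy", "cx", "cy" (pixels), "R" (3x3) and "t" (3): a world point X has camera coordinates R X + t; the wrist camera has in their place "mount" (4x4, takes a point from camera to tool coordinates, whose origin is the TCP and whose axes are the tool frame's). Camera axes: x right, y down, z forward; pixel columns grow to the right and rows downward; lengths in m; the calibration is good to about 2 mm. A picture is of the moment at which its call begins: read the wrist's pose just before it. There is no depth.
- job.hand_in(): hands the job in, once; it reports no verdict.
Trained networks look in a picture, given as the dict that the camera call returned (one of the last four; its "shot" number tells which), for a name from the list of things; names that differ only in an ending like _2 or _b are one class to them, and where a whole thing is asked for, a point or a joint stands for the part that bears it (a point fixed in the world has none). Each returns a list of dicts, best first, with "confidence" (0 to 1); they miss things now and then, are a little off and sometimes report something else, mostly with a low value. They report only what shows in the picture. A call takes as long as a camera call. They do not tell look-alikes from the thing itself.
- models.cut_out(picture, thing): "pixels" (384x512 bool, what is visible of it) and "extent" ([left, top, width, height] in pixels, round what is visible of it).
- models.pinpoint(picture, thing): "pixel" ([column, row] in pixels: a listed point, or the origin of a listed thing).
The state is a dict: "t": time; "joint_positions": joint angles; "dq": joint speeds; "joint_efforts": joint torques, N m; "tcp_pos": TCP position; "tcp_rot": TCP orientation; "contact_force": force on the tool from outside, world axes, zero at the start; "ft_torque": the same for the moment, N m; "gripper_width": finger opening in m.
Only numpy, scipy, OpenCV 4.12 (cv2) and the standard library are available. Lean on these libraries where they do the work, as an engineer would, in place of code of your own. Each camera call takes 0.05 s, during which the arm holds its last target.

## Working session

There is one attempt and no reset: what is moved stays moved. The work goes in short steps, Python scripts to look and compute and a tool call to move; the robot and the scene stay as the last step left them, time stands still between calls to the robot, and variables do not carry over. Pictures are saved under pics/ and viewed, and the job is handed in when it is done.

Besides the shell and the picture viewer there is one more tool, called after "Emit:" as name(argument=value, ...), one argument or row to a line, values as JSON. send_rows: Moves the arm, as the interface text tells. Its arguments: {"type":"object","properties":{"moves":{"type":"array"}},"required":["moves"]}

```bash
mkdir -p pics
cat > h.py <<'E'
import numpy as np, cv2
from station import ctrl, imaging, job, models
from scipy.spatial.transform import Rotation as Ro
def save(p,n): cv2.imwrite('pics/'+n,cv2.cvtColor(p['pixels'],cv2.COLOR_RGB2BGR))
def ray(p,px,z):
    R=np.array(p['R']);t=np.array(p['t'])
    d=R.T@np.array([(px[0]-p['cx'])/p['fx'],(px[1]-p['cy'])/p['fy'],1]);o=-R.T@t
    return o+d*(z-o[2])/d[2]
def proj(p,X):
    c=np.array(p['R'])@np.array(X)+np.array(p['t']);return [p['fx']*c[0]/c[2]+p['cx'],p['fy']*c[1]/c[2]+p['cy']]
def wristcal(p,s):
    M=np.array(p['mount']);T=np.eye(4);T[:3,:3]=Ro.from_rotvec(s['tcp_rot']).as_matrix();T[:3,3]=s['tcp_pos']
    W=np.linalg.inv(T@M);p['R']=W[:3,:3];p['t']=W[:3,3];return p
ZS=dict(square_head_center=.0725+.0,square_head_foot=.03,turret_knob=.098,turret_disc=.036,front_mark=.036,tray_floor=.005,round_head_center=.0725,dome_head_center=.0725,cone_head_center=.0725)
E
python3 - <<'E'
from h import *
s=ctrl.get_state();print({k:np.round(v,3).tolist() for k,v in s.items()}); print(Ro.from_rotvec(s['tcp_rot']).as_matrix().round(3))
for c in ['top','scene']:
    p=imaging.camera(c);save(p,c+'0.png');print(c,p['fx'],'cam at',(-np.array(p['R']).T@p['t']).round(3))
    for n,z in ZS.items():
        for r in models.pinpoint(p,n)[:2]: print(n,np.round(r['pixel'],1),round(r['confidence'],2),ray(p,r['pixel'],z)[:2].round(4))
E
```

```text
{'t': 0.0, 'joint_positions': [-1.244, 0.3, 1.522, 0.0, 1.321, -0.067], 'dq': [-0.001, -0.001, 0.0, -0.0, 0.0, -0.001], 'joint_efforts': [0.001, -54.35, -36.179, 0.0, 0.004, 0.0], 'tcp_pos': [0.211, -0.508, 0.242], 'tcp_rot': [2.006, 0.401, -2.006], 'contact_force': [-0.526, 0.517, 0.436], 'ft_torque': [-0.037, -0.058, -0.063], 'gripper_width': 0.085}
[[-0.     0.384 -0.923]
 [ 0.001 -0.923 -0.384]
 [-1.    -0.001 -0.   ]]
top 456.8413954017482 cam at [0.411 0.07  1.215]
square_head_center [200.2 136.3] 0.55 [0.6268 0.1798]
square_head_foot [203.4 141.7] 0.79 [0.6205 0.1756]
turret_knob [235.9 154. ] 0.87 [0.5775 0.0897]
turret_disc [234.7 159.6] 0.76 [0.5721 0.094 ]
front_mark [228.7 196.8] 0.83 [0.4756 0.1101]
tray_floor [379.6 195. ] 0.89 [ 0.4789 -0.291 ]
round_head_center [272.3 179.7] 0.8 [ 0.5157 -0.0008]
dome_head_center [173.3 263.3] 0.9 [0.31   0.2467]
dome_head_center [215.3 188. ] 0.83 [0.4959 0.1423]
cone_head_center [254.1 121.8] 0.57 [0.6631 0.0436]
scene 369.9803046514789 cam at [0.974 0.654 1.016]
square_head_center [244.4 238.4] 0.68 [0.6235 0.1837]
square_head_center [205.9 213.9] 0.43 [0.661 0.037]
square_head_foot [241.  240.8] 0.8 [0.6212 0.1626]
turret_knob [239.  204.8] 0.67 [0.57   0.0905]
turret_disc [243.1 218.2] 0.55 [0.5658 0.1035]
front_mark [265.3 206.3] 0.68 [0.4795 0.1126]
tray_floor [197.3 149.1] 0.8 [ 0.4873 -0.2836]
round_head_center [236.4 185. ] 0.88 [0.5146 0.0043]
dome_head_center [305.8 276. ] 0.78 [0.5679 0.386 ]
dome_head_center [335.6 206.8] 0.65 [0.3274 0.2756]
cone_head_center [208.1 213.5] 0.81 [0.6548 0.0402]
```

```bash
python3 -c "
import cv2
a=cv2.imread('pics/top0.png');cv2.imwrite('pics/top0z.png',cv2.resize(a[80:300,140:440],None,fx=2.66,fy=2.66,interpolation=2))
a=cv2.imread('pics/scene0.png');cv2.imwrite('pics/scene0z.png',cv2.resize(a[100:320,120:400],None,fx=2.7,fy=2.7,interpolation=2))"
```

```text
(no output)
```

View pics/top0z.png

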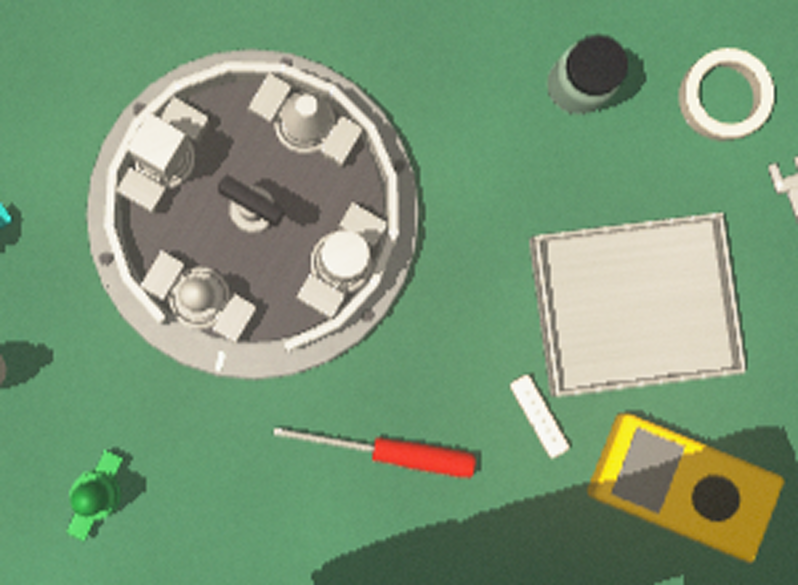

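View pics/scene0z.png

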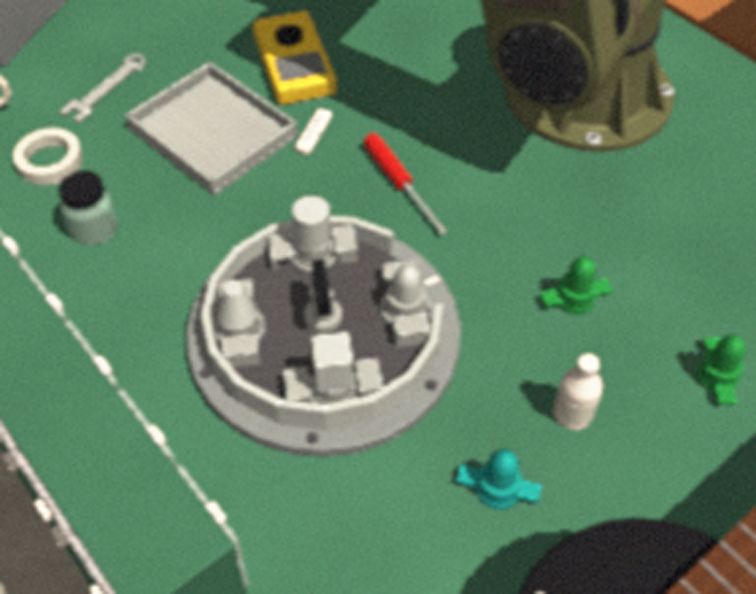

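The top picture shows the turret at (0.572, 0.092). The square head is at pixel (200,137), the front mark at (228,196), and the tray at (380,195). The square head stands at a bearing of about 60° and the front at about 169.5°, so the turret needs about +109°. I'll move above the knob and look with the wrist camera.

Emit:
send_rows(
  moves=[
    [[0,-28,-37.5,0,0,0,85],[0,-28,-37.5,0,0,0,85],[0,-28,-37.5,0,0,0,85],[0,-28,-37.5,0,0,0,85],[0,-28,-37.5,0,0,0,85]],
  ],
)

```text
t: 1.5
tcp_pos: [0.331, -0.305, 0.2424]
tcp_rot: [2.006, 0.399, -2.005]
contact_force: [1.3, 0.3, 0.8]
gripper_width: 0.0851
```

Emit:
send_rows(
  moves=[
    [[0,-28,-37.5,0,0,0,85],[0,-28,-37.5,0,0,0,85],[0,-28,-37.5,0,0,0,85],[0,-28,-37.5,0,0,0,85],[0,-28,-37.5,0,0,0,85]],
  ],
)

```text
t: 2.0
tcp_pos: [0.4506, -0.1036, 0.2426]
tcp_rot: [2.006, 0.4, -2.005]
contact_force: [1.2, -0.4, -0.6]
gripper_width: 0.0849
```

Emit:
send_rows(
  moves=[
    [[0,-28,-37.5,0,0,0,85],[0,-28,-37.5,0,0,0,85],[0,-28,-37.5,0,0,0,85],[0,-28,-37.5,0,0,0,85],[0,-28,-37.5,0,0,0,85]],
  ],
)

```text
t: 2.5
tcp_pos: [0.57, 0.0978, 0.2423]
tcp_rot: [2.005, 0.4, -2.005]
contact_force: [0.5, -1.1, 0.3]
gripper_width: 0.0848
```

Emit:
send_rows(
  moves=[
    [[0,0,0,-0.13,0,0,85],[0,0,0,-0.13,0,0,85],[0,0,0,-0.13,0,0,85],[0,0,0,-0.13,0,0,85],[0,0,0,-0.13,0,0,85]],
  ],
)

```text
t: 3.0
tcp_pos: [0.5693, 0.0958, 0.2422]
tcp_rot: [1.582, 0.916, -1.582]
contact_force: [0.3, -0.3, -0.3]
gripper_width: 0.0848
```

```bash
cat >> h.py <<'E'
def look(n,names):
    s=ctrl.get_state();M=Ro.from_rotvec(s['tcp_rot']).as_matrix()
    print('t',s['t'],'tcp',np.round(s['tcp_pos'],4),'yaw',np.degrees(np.arctan2(M[1,1],M[0,1])).round(2),'xax',M[:,0].round(3),'w',round(s['gripper_width'],4),'F',np.round(s['contact_force'],1),'q',np.round(s['joint_positions'],2))
    p=wristcal(imaging.camera('wrist'),s);save(p,n)
    for m in names:
        for r in models.pinpoint(p,m)[:2]: print(m,np.round(r['pixel'],1),round(r['confidence'],2),ray(p,r['pixel'],ZS[m])[:2].round(4))
    return s,p
def to(s,xy,z=None):
    M=Ro.from_rotvec(s['tcp_rot']).as_matrix();d=np.array([xy[0],xy[1],s['tcp_pos'][2] if z is None else z])-s['tcp_pos']
    print('tool shift mm',(M.T@d*1000).round(1))
E
python3 -c "
from h import *
look('w1.png',list(ZS))"
```

```text
t 3.0 tcp [0.5693 0.0958 0.2422] yaw -29.88 xax [-0. -0. -1.] w 0.0848 F [ 0.3 -0.3 -0.3] q [ 0.1   0.36  1.44 -0.    1.34  0.62]
turret_knob [257.9 181.2] 0.67 [0.5717 0.0933]
turret_disc [258.7 166.8] 0.58 [0.5723 0.0911]
turret_disc [148.5 173.5] 0.26 [0.4709 0.1414]
round_head_center [255.4 276.9] 0.72 [0.5169 0.0018]
dome_head_center [151.5 174.8] 0.61 [0.4872 0.141 ]
cone_head_center [375.4 178.9] 0.64 [0.6632 0.0352]
```

View pics/w1.png

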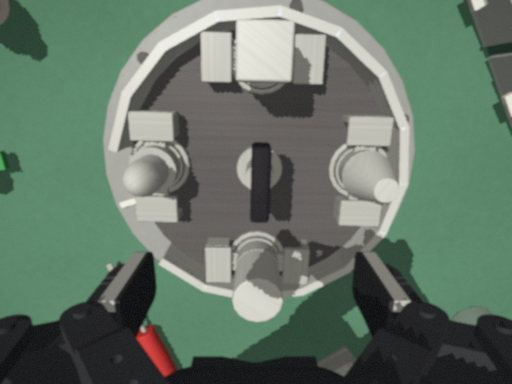

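```bash
python3 - <<'E'
from h import *
s,p=look('w2.png',['turret_knob','front_mark','square_head_center','turret_disc'])
r=models.cut_out(p,'turret_knob')
img=p['pixels']
m=(img.max(2)<40); m[:120]=0;m[235:]=0;m[:,:240]=0;m[:,285:]=0
ys,xs=np.nonzero(m);print('dark',len(ys),xs.min(),xs.max(),ys.min(),ys.max())
rect=cv2.minAreaRect(np.stack([xs,ys],1).astype(np.float32));print(rect)
b=cv2.boxPoints(rect);W=np.array([ray(p,q,.112)[:2] for q in b]);print(W.round(4),W.mean(0).round(4))
for i in range(4):
    d=W[(i+1)%4]-W[i];print('len',np.linalg.norm(d).round(4),'ang',np.degrees(np.arctan2(d[1],d[0])).round(1))
# white mark
m=(img.min(2)>200).astype(np.uint8);n,l,st,c=cv2.connectedComponentsWithStats(m)
for i in range(1,n):
    if st[i,4]>8: print(st[i],c[i].round(1),ray(p,c[i],.01)[:2].round(4),ray(p,c[i],.036)[:2].round(4))
E
python3 -c "
import cv2
a=cv2.imread('pics/w2.png');cv2.imwrite('pics/w2z.png',cv2.resize(a[100:290,90:290],None,fx=3,fy=3,interpolation=2))"
```

```text
t 3.5 tcp [0.5693 0.0958 0.2423] yaw -30.25 xax [-0. -0. -1.] w 0.085 F [-0.6 -0.1 -0.8] q [ 0.1   0.36  1.44 -0.    1.34  0.63]
turret_knob [257.8 181.8] 0.75 [0.5714 0.0928]
turret_knob [152.9 175.9] 0.42 [0.498  0.1417]
turret_disc [259.1 163.3] 0.89 [0.5744 0.094 ]
dark 157 253 269 143 219
((266.6357421875, 179.98243713378906), (76.5675048828125, 15.116683006286621), 79.76519775390625)
[[0.5849 0.1248]
 [0.5959 0.1208]
 [0.5748 0.061 ]
 [0.563  0.0652]] [0.5797 0.093 ]
len 0.0117 ang -20.0
len 0.0634 ang -109.4
len 0.0125 ang 160.7
len 0.0635 ang 69.9
[472   0  11   8  57] [476.9   2.5] [0.8308 0.1196] [0.8148 0.1225]
[ 110    6  298  229 7724] [268.6  65.8] [0.6303 0.1708] [0.6286 0.17  ]
[201  34   6  17  55] [203.4  40.5] [0.5864 0.2237] [0.5878 0.2191]
[208  34   4  23  68] [209.9  43.6] [0.5903 0.218 ] [0.5915 0.2139]
[506  92   6  20  70] [509.4 100. ] [0.8293 0.0161] [0.8134 0.0263]
[127 175   8  10  52] [130.2 179.6] [0.4393 0.1452] [0.4512 0.1462]
[120 200  16   8  81] [127.7 203.4] [0.4202 0.124 ] [0.4334 0.1266]
[162 261  70  34 295] [195.5 280.5] [0.4321 0.002 ] [0.4446 0.0132]
[ 235  282   45   38 1056] [253.9 302.8] [ 0.4777 -0.0611] [ 0.4869 -0.0454]
[298 282  24  12  98] [309.2 287.8] [ 0.5471 -0.0769] [ 0.5513 -0.06  ]
[272 298   9   6  17] [276.8 300.4] [ 0.504  -0.0726] [ 0.5113 -0.056 ]
```

View pics/w2z.png

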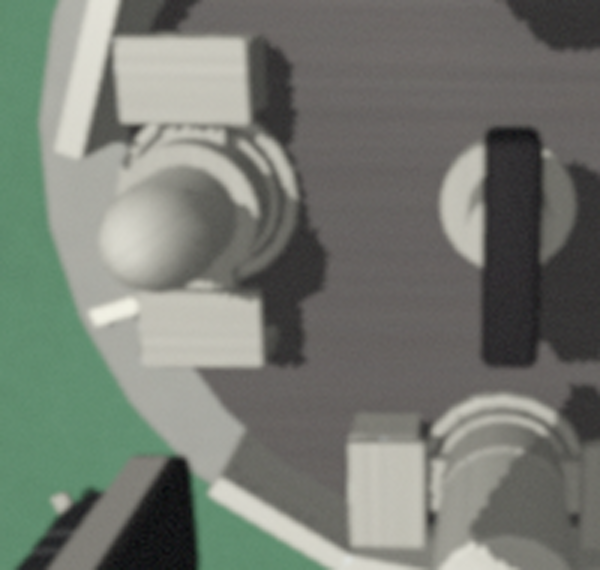

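Run:
```python
from h import *
s=ctrl.get_state();p=wristcal(imaging.camera('wrist'),s)
f=lambda q,z:ray(p,(90+q[0]/3,100+q[1]/3),z)[:2]
a,b=f((514,130),.112),f((509.5,364),.112);d=a-b;print('bar',a,b,(a+b)/2,np.linalg.norm(d),np.degrees(np.arctan2(d[1],d[0])))
c=(a+b)/2
for c in [c,np.array([.5725,.0925])]:
  for nm,q in dict(g1out=(55,152),g1in=(80,157),g2out=(212,492),g2in=(228,482)).items():
    e=f(q,.062)-c;print(nm,np.linalg.norm(e).round(4),np.degrees(np.arctan2(e[1],e[0])).round(1))
  for z in (.005,.01,.02,.036):
    e0=f((91,320),z)-c;e1=f((138,303),z)-c
    print(z,[ (np.linalg.norm(e).round(4),np.degrees(np.arctan2(e[1],e[0])).round(1)) for e in(e0,e1)])
# square top
for q in [(236,19),(293,24),(294,80),(237,80)]: print(ray(p,q,.115)[:2].round(4))
t=imaging.camera('top')
print(models.pinpoint(t,'front_mark'),[ray(t,r['pixel'],.036) for r in models.pinpoint(t,'front_mark')])
```

```text
bar [0.59100445 0.12154844] [0.55762847 0.06594089] [0.57431646 0.09374467] 0.06485488056111136 59.02757288258079
g1out 0.1415 142.5
g1in 0.1338 142.8
g2out 0.1421 -165.7
g2in 0.1353 -165.1
0.005 [(np.float64(0.1692), np.float64(169.5)), (np.float64(0.1493), np.float64(169.5))]
0.01 [(np.float64(0.1667), np.float64(169.2)), (np.float64(0.147), np.float64(169.1))]
0.02 [(np.float64(0.1616), np.float64(168.5)), (np.float64(0.1424), np.float64(168.3))]
0.036 [(np.float64(0.1535), np.float64(167.3)), (np.float64(0.1352), np.float64(167.0))]
g1out 0.1408 141.7
g1in 0.1331 141.9
g2out 0.14 -166.0
g2in 0.1332 -165.4
0.005 [(np.float64(0.1677), np.float64(169.0)), (np.float64(0.1477), np.float64(168.9))]
0.01 [(np.float64(0.1651), np.float64(168.7)), (np.float64(0.1454), np.float64(168.5))]
0.02 [(np.float64(0.1601), np.float64(168.0)), (np.float64(0.1409), np.float64(167.7))]
0.036 [(np.float64(0.152), np.float64(166.7)), (np.float64(0.1338), np.float64(166.3))]
[0.6189 0.2054]
[0.6515 0.1828]
[0.6346 0.15  ]
[0.5989 0.1708]
[] []
```

Emit:
send_rows(
  moves=[
    [[30,5,0,0.015,0,0,85],[32,0,0,0,0,0,85],[30,0,0,0,0,0,85],[30,0,0,0,0,0,85],[30,0,0,0,0,0,85]],
  ],
)

```text
t: 4.5
tcp_pos: [0.5736, 0.0932, 0.0892]
tcp_rot: [1.596, 0.902, -1.596]
contact_force: [1.0, -1.2, 0.1]
gripper_width: 0.0851
```

Emit:
send_rows(
  moves=[
    [[0,0,0,0,0,0,10],[0,0,0,0,0,0,10],[0,0,0,0,0,0,10],[0,0,0,0,0,0,10],[0,0,0,0,0,0,10]],
  ],
)

```text
t: 5.0
tcp_pos: [0.574, 0.0936, 0.0923]
tcp_rot: [1.598, 0.902, -1.595]
contact_force: [-6.5, 1.9, 10.8]
gripper_width: 0.022
```

Emit:
send_rows(
  moves=[
    [[0,0,0,0,0,0,5],[0,0,0,0,0,0,5],[0,0,0,0,0,0,5],[0,0,0,0,0,0,5],[0,0,0,0,0,0,5]],
  ],
)

```text
t: 5.5
tcp_pos: [0.5739, 0.0936, 0.0923]
tcp_rot: [1.598, 0.902, -1.595]
contact_force: [-6.4, 1.2, 11.7]
gripper_width: 0.0221
```

```bash
python3 -c "
from h import *
look('w3.png',[])"
```

```text
t 5.5 tcp [0.5739 0.0936 0.0923] yaw -31.05 xax [ 0.002  0.001 -1.   ] w 0.0221 F [-6.4  1.2 11.7] q [0.1  0.53 1.57 0.   1.04 0.64]
```

View pics/w3.png

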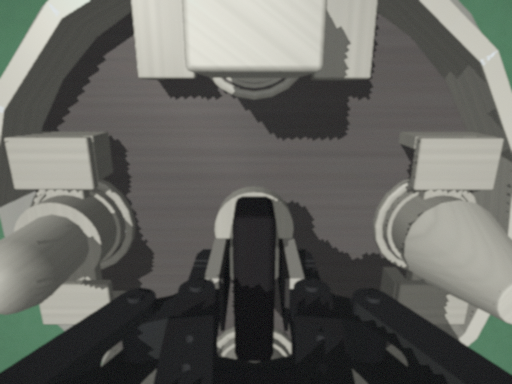

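The fingers stopped at 22 mm and there is an upward force. That suggests the tips are on the hub below the bar, so I'll reopen, rise and regrip.

Emit:
send_rows(
  moves=[
    [[0,0,0,0,0,0,40],[0,0,0,0,0,0,40],[-5,0,0,0,0,0,40],[-5,0,0,0,0,0,10],[0,0,0,0,0,0,5]],
  ],
)

```text
t: 6.05
tcp_pos: [0.5738, 0.0935, 0.1018]
tcp_rot: [1.597, 0.902, -1.596]
contact_force: [-1.1, 0.9, 17.3]
gripper_width: 0.0147
```

Emit:
send_rows(
  moves=[
    [[0,0,0,0,0,0,5],[0,0,0,0,0,0,5],[0,0,0,0,0,0,5],[0,0,0,0,0,0,5],[0,0,0,0,0,0,5]],
  ],
)

```text
t: 6.55
tcp_pos: [0.5738, 0.0935, 0.1018]
tcp_rot: [1.597, 0.902, -1.595]
contact_force: [-6.9, 0.2, 15.0]
gripper_width: 0.0151
```

Emit:
send_rows(
  moves=[
    [[-2,0,0,0,0,0,5],[0,0,0,-0.04,0,0,5],[0,0,0,-0.08,0,0,5],[0,0,0,-0.1,0,0,5],[0,0,0,-0.1,0,0,5]],
  ],
)

```text
t: 7.05
tcp_pos: [0.5736, 0.0936, 0.1019]
tcp_rot: [1.368, 1.099, -1.368]
contact_force: [1.7, 3.4, -5.9]
gripper_width: 0.0147
```

```bash
python3 -c "
from h import *
look('w4.png',[])"
```

```text
t 7.05 tcp [0.5736 0.0936 0.1019] yaw -12.5 xax [-0.     0.001 -1.   ] w 0.0147 F [ 1.7  3.4 -5.9] q [0.1  0.52 1.56 0.   1.06 0.32]
```

View pics/w4.png

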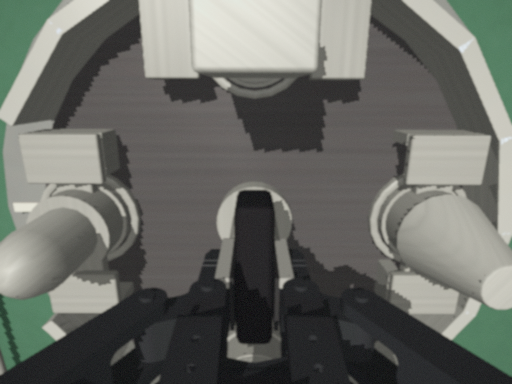

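Emit:
send_rows(
  moves=[
    [[0,0,0,-0.1,0,0,5],[0,0,0,-0.1,0,0,5],[0,0,0,-0.1,0,0,5],[0,0,0,-0.1,0,0,5],[0,0,0,-0.1,0,0,5]],
  ],
)

```text
t: 7.6
tcp_pos: [0.5733, 0.0936, 0.1018]
tcp_rot: [1.0, 1.33, -1.001]
contact_force: [-1.4, 2.3, -4.1]
gripper_width: 0.0149
```

Emit:
send_rows(
  moves=[
    [[0,0,0,-0.1,0,0,5],[0,0,0,-0.1,0,0,5],[0,0,0,-0.1,0,0,5],[0,0,0,-0.1,0,0,5],[0,0,0,-0.1,0,0,5]],
  ],
)

```text
t: 8.1
tcp_pos: [0.573, 0.0934, 0.1019]
tcp_rot: [0.618, 1.483, -0.619]
contact_force: [-3.1, 0.9, -2.9]
gripper_width: 0.0149
```

Emit:
send_rows(
  moves=[
    [[0,0,0,-0.1,0,0,5],[0,0,0,-0.1,0,0,5],[0,0,0,-0.1,0,0,5],[0,0,0,-0.1,0,0,5],[0,0,0,-0.1,0,0,5]],
  ],
)

```text
t: 8.6
tcp_pos: [0.5728, 0.0931, 0.1018]
tcp_rot: [0.228, 1.561, -0.229]
contact_force: [-4.9, -0.6, -1.6]
gripper_width: 0.0149
```

Emit:
send_rows(
  moves=[
    [[0,0,0,-0.06,0,0,5],[0,0,0,-0.03,0,0,5],[0,0,0,0,0,0,5],[0,0,0,0,0,0,5],[0,0,0,0,0,0,5]],
  ],
)

```text
t: 9.1
tcp_pos: [0.5728, 0.0931, 0.1018]
tcp_rot: [0.16, 1.567, -0.161]
contact_force: [-4.2, -0.2, -0.9]
gripper_width: 0.0143
```

```bash
python3 -c "
from h import *
look('w5.png',['square_head_center','square_head_foot','front_mark','turret_disc'])
t=imaging.camera('top');save(t,'top5.png')
for n in ['square_head_center','square_head_foot','front_mark']:
  for r in models.pinpoint(t,n): print(n,r['pixel'],r['confidence'],ray(t,r['pixel'],ZS[n]))
import cv2
a=cv2.imread('pics/top5.png');cv2.imwrite('pics/top5z.png',cv2.resize(a[80:230,160:310],None,fx=4,fy=4,interpolation=2))
"
```

```text
t 9.1 tcp [0.5728 0.0931 0.1018] yaw 78.27 xax [-0.002 -0.    -1.   ] w 0.0143 F [-4.2 -0.2 -0.9] q [ 0.1   0.52  1.57 -0.    1.06 -1.27]
```

View pics/w5.png

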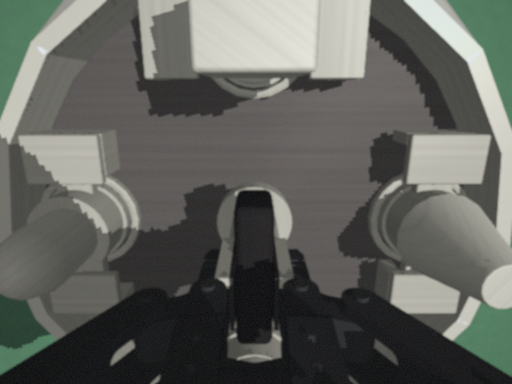

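View pics/top5z.png

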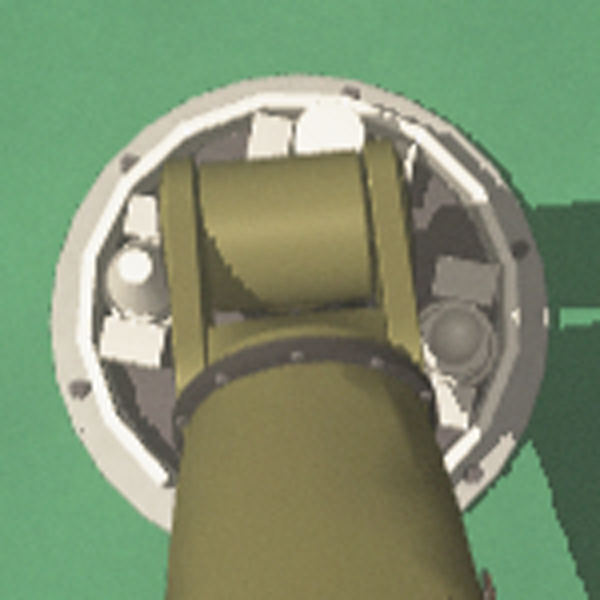

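Emit:
send_rows(
  moves=[
    [[0,0,0,0,0,0,50],[0,0,0,0,0,0,50],[0,0,0,0,0,0,50],[-15,0,0,0,0,0,50],[-35,0,0,0,0,0,85]],
  ],
)

```text
t: 10.05
tcp_pos: [0.5726, 0.0931, 0.1515]
tcp_rot: [0.159, 1.569, -0.16]
contact_force: [0.3, 0.7, -0.1]
gripper_width: 0.0632
```

Emit:
send_rows(
  moves=[
    [[-40,0,0,0,0,0,85],[-40,0,0,0.14,0,0,85],[0,0,0,0.14,0,0,85],[0,0,0,0.14,0,0,85],[0,0,0,0.14,0,0,85]],
  ],
)

```text
t: 10.55
tcp_pos: [0.5737, 0.0933, 0.234]
tcp_rot: [0.602, 1.484, -0.6]
contact_force: [0.3, -0.0, 0.3]
gripper_width: 0.0852
```

Emit:
send_rows(
  moves=[
    [[0,0,0,0.14,0,0,85],[0,0,0,0.14,0,0,85],[0,0,0,0.14,0,0,85],[0,0,0,0.14,0,0,85],[0,0,0,0.14,0,0,85]],
  ],
)

```text
t: 11.05
tcp_pos: [0.5737, 0.0933, 0.2337]
tcp_rot: [1.134, 1.255, -1.133]
contact_force: [0.1, 0.6, 0.7]
gripper_width: 0.085
```

Emit:
send_rows(
  moves=[
    [[0,0,0,0.14,0,0,85],[0,0,0,0.14,0,0,85],[0,0,0,0.14,0,0,85],[0,0,0,0.14,0,0,85],[0,0,0,0.14,0,0,85]],
  ],
)

```text
t: 11.55
tcp_pos: [0.5737, 0.0933, 0.2337]
tcp_rot: [1.636, 0.864, -1.633]
contact_force: [-1.3, 0.5, -0.1]
gripper_width: 0.0849
```

Emit:
send_rows(
  moves=[
    [[0,0,0,0.14,0,0,85],[0,0,0,0.14,0,0,85],[0,0,0,0.14,0,0,85],[0,0,0,0.14,0,0,85],[0,0,0,0.14,0,0,85]],
  ],
)

```text
t: 12.05
tcp_pos: [0.5737, 0.0933, 0.2337]
tcp_rot: [2.077, 0.285, -2.074]
contact_force: [-0.5, 0.4, 0.3]
gripper_width: 0.0849
```

```bash
python3 -c "
from h import *
look('w6.png',list(ZS))"
```

```text
t 12.05 tcp [0.5737 0.0933 0.2337] yaw -74.37 xax [ 0.001  0.    -1.   ] w 0.0849 F [-0.5  0.4  0.3] q [0.1  0.38 1.44 0.   1.32 1.4 ]
square_head_center [204.3 267.5] 0.71 [0.4727 0.1143]
square_head_foot [210.3 246.9] 0.71 [0.474 0.114]
turret_knob [251.5 186.7] 0.69 [0.5705 0.0938]
turret_disc [251.5 166.3] 0.65 [0.5736 0.0951]
front_mark [213.3 249.5] 0.59 [0.4749 0.1102]
dome_head_center [356.6 226.8] 0.88 [ 0.5523 -0.0127]
cone_head_center [148.5 124.6] 0.75 [0.5929 0.1912]
```

View pics/w6.png

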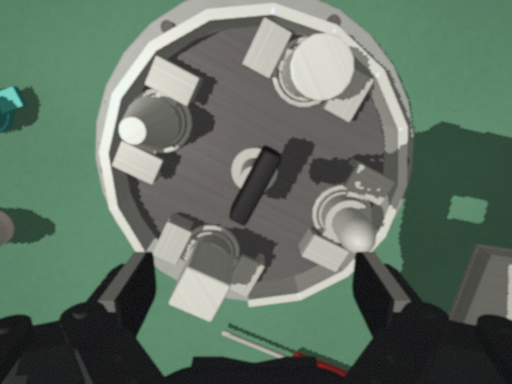

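```bash
python3 -c "
from h import *
s=ctrl.get_state();p=wristcal(imaging.camera('wrist'),s)
W=[ray(p,q,.115)[:2] for q in [(187,263),(232,280),(211,321),(169,304)]];print(np.array(W).round(4),np.mean(W,0))
for i in range(4):
  d=W[(i+1)%4]-W[i];print(np.linalg.norm(d),np.degrees(np.arctan2(d[1],d[0])))
for q in [(255.5,220),(252,148)]: pass
a=ray(p,(271.5,150),.112);b=ray(p,(239,221),.112);print('bar',np.degrees(np.arctan2(*(b-a)[1::-1])),(a+b)/2)
to(s,[.4745,.1135])
"
```

```text
[[0.4981 0.1282]
 [0.493  0.0886]
 [0.4489 0.0957]
 [0.4557 0.1343]] [0.47392926 0.11170064]
0.03991259788568495 -97.39578728010208
0.04470567894571424 170.82912663729743
0.03921500893778208 80.00197752090278
0.0429086624213655 -8.259465506078104
bar 172.2884162129127 [0.57530831 0.09250927 0.112     ]
tool shift mm [  0.  -46.8  89.7]
```

Emit:
send_rows(
  moves=[
    [[0,-15.5,30,0,0,0,85],[0,-15.5,30,0.076,0,0,85],[0,-12,31,0.14,0,0,85],[0,0,0,0.14,0,0,85],[0,0,0,0.1,0,0,85]],
  ],
)

```text
t: 13.1
tcp_pos: [0.4741, 0.1123, 0.2328]
tcp_rot: [-2.127, 0.193, 2.125]
contact_force: [-0.4, -0.1, -0.4]
gripper_width: 0.0855
```

```bash
python3 -c "
from h import *
s,p=look('w7.png',['square_head_center','square_head_foot','front_mark','turret_knob'])
to(s,[.4743,.1128])"
```

```text
t 13.1 tcp [0.4741 0.1123 0.2328] yaw -100.4 xax [ 0.001  0.    -1.   ] w 0.0855 F [-0.4 -0.1 -0.4] q [0.16 0.17 1.71 0.   1.27 1.91]
square_head_foot [254.5 165.1] 0.93 [0.4746 0.1109]
turret_knob [255.6  50.7] 0.61 [0.5729 0.0922]
tool shift mm [ 0.  -0.5 -0.1]
```

View pics/w7.png

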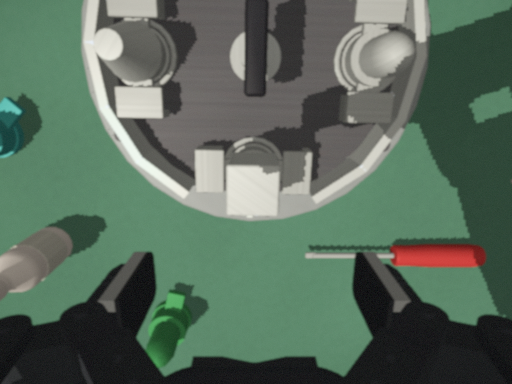

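Emit:
send_rows(
  moves=[
    [[30,0,0,0,0,0,85],[30,0,0,0,0,0,85],[30,0,0,0,0,0,85],[30,0,0,0,0,0,85],[25,0,0,0,0,0,85]],
  ],
)

```text
t: 13.85
tcp_pos: [0.4743, 0.1119, 0.0856]
tcp_rot: [-2.129, 0.187, 2.131]
contact_force: [1.0, -0.1, 0.7]
gripper_width: 0.0851
```

Emit:
send_rows(
  moves=[
    [[0,0,0,0,0,0,45],[0,0,0,0,0,0,30],[0,0,0,0,0,0,30],[0,0,0,0,0,0,30],[0,0,0,0,0,0,30]],
  ],
)

```text
t: 14.35
tcp_pos: [0.4755, 0.1122, 0.0889]
tcp_rot: [-2.132, 0.188, 2.126]
contact_force: [-1.5, 0.5, 6.3]
gripper_width: 0.0396
```

```bash
python3 -c "
from h import *
s,p=look('w8.png',[])"
```

```text
t 14.35 tcp [0.4755 0.1122 0.0889] yaw -100.13 xax [ 0.003  0.    -1.   ] w 0.0396 F [-1.5  0.5  6.3] q [ 0.16  0.36  1.84 -0.    0.94  1.9 ]
```

View pics/w8.png

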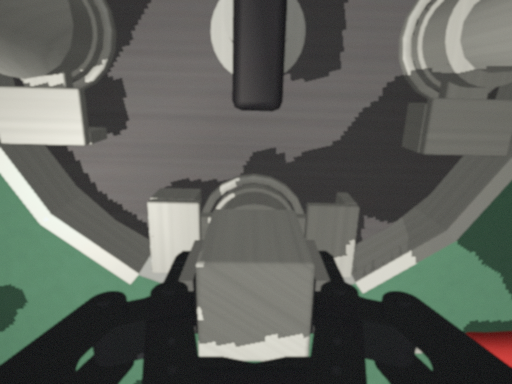

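Emit:
send_rows(
  moves=[
    [[-2,0,0,-0.03,0,0,30],[0,0,0,-0.07,0,0,30],[0,0,0,-0.1,0,0,30],[0,0,0,-0.1,0,0,30],[0,0,0,-0.1,0,0,30]],
  ],
)

```text
t: 14.9
tcp_pos: [0.4746, 0.1121, 0.0896]
tcp_rot: [2.101, 0.241, -2.1]
contact_force: [0.9, 0.6, -3.2]
gripper_width: 0.0393
```

```bash
python3 -c "
from h import *
s,p=look('w9.png',[])"
```

```text
t 14.9 tcp [0.4746 0.1121 0.0896] yaw -76.92 xax [ 0.  0. -1.] w 0.0393 F [ 0.9  0.6 -3.2] q [0.16 0.36 1.84 0.   0.94 1.5 ]
```

View pics/w9.png

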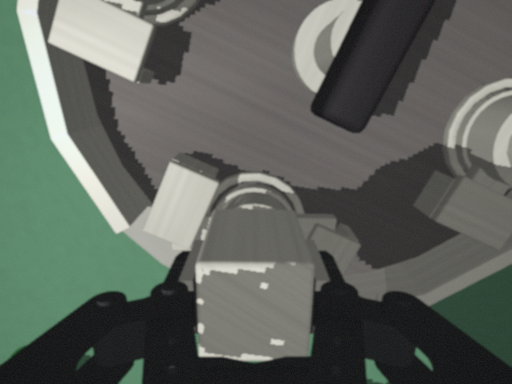

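Emit:
send_rows(
  moves=[
    [[0,0,0,-0.1,0,0,30],[0,0,0,-0.1,0,0,30],[0,0,0,-0.1,0,0,30],[0,0,0,-0.1,0,0,30],[0,0,0,-0.1,0,0,30]],
  ],
)

```text
t: 15.45
tcp_pos: [0.4746, 0.1121, 0.0896]
tcp_rot: [1.799, 0.683, -1.799]
contact_force: [0.4, 1.3, -3.3]
gripper_width: 0.0392
```

Emit:
send_rows(
  moves=[
    [[0,0,0,-0.1,0,0,30],[0,0,0,-0.1,0,0,30],[0,0,0,-0.1,0,0,30],[0,0,0,-0.1,0,0,30],[0,0,0,-0.1,0,0,30]],
  ],
)

```text
t: 15.95
tcp_pos: [0.4746, 0.1122, 0.0896]
tcp_rot: [1.459, 1.026, -1.458]
contact_force: [-0.5, 1.3, -2.3]
gripper_width: 0.0394
```

```bash
python3 -c "
from h import *
s,p=look('w10.png',[])"
```

```text
t 15.95 tcp [0.4746 0.1122 0.0896] yaw -19.77 xax [ 0.  0. -1.] w 0.0394 F [-0.5  1.3 -2.3] q [0.16 0.36 1.84 0.   0.94 0.5 ]
```

View pics/w10.png

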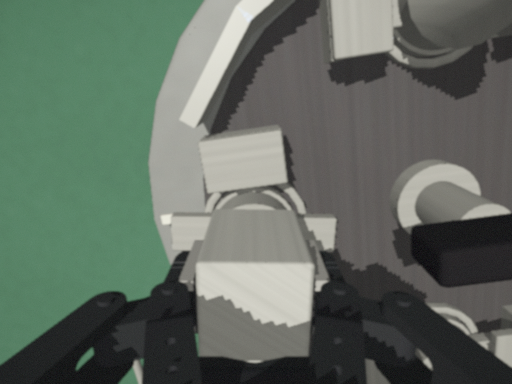

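The ears now stand radial, clear of the clips, and the turret has not moved. I'll lift straight up.

Emit:
send_rows(
  moves=[
    [[-5,0,0,0,0,0,30],[-8,0,0,0,0,0,30],[-10,0,0,0,0,0,30],[-12,0,0,0,0,0,30],[-15,0,0,0,0,0,30]],
  ],
)

```text
t: 16.5
tcp_pos: [0.4745, 0.1121, 0.1404]
tcp_rot: [1.461, 1.024, -1.461]
contact_force: [-0.7, -0.4, -1.9]
gripper_width: 0.0398
```

Emit:
send_rows(
  moves=[
    [[-20,0,0,0,0,0,30],[-25,0,0,0,0,0,30],[-25,0,0,0,0,0,30],[-15,0,0,0,0,0,30],[0,0,0,0,0,0,30]],
  ],
)

```text
t: 17.0
tcp_pos: [0.4753, 0.1122, 0.2271]
tcp_rot: [1.464, 1.021, -1.457]
contact_force: [-0.2, 0.2, -3.0]
gripper_width: 0.0397
```

```bash
python3 -c "
from h import *
s,p=look('w11.png',['tray_floor'])
t=imaging.camera('top');save(t,'top11.png')
for r in models.pinpoint(t,'tray_floor'): print(r['pixel'],r['confidence'],ray(t,r['pixel'],.005))
c=imaging.camera('scene');save(c,'sc11.png')
for r in models.pinpoint(c,'tray_floor'): print(r['pixel'],r['confidence'],ray(c,r['pixel'],.005))
to(s,[.479,-.289])
a=np.hstack([c['pixels'][90:340,120:400],t['pixels'][80:330,180:450]])[:,:,::-1];cv2.imwrite('pics/c11.png',cv2.resize(a,None,fx=1.45,fy=1.45))
"
```

```text
t 17.0 tcp [0.4753 0.1122 0.2271] yaw -19.98 xax [ 0.004  0.001 -1.   ] w 0.0397 F [-0.2  0.2 -3. ] q [ 0.16  0.17  1.71 -0.    1.25  0.51]
[242.7, 122.1] 0.74 [0.67735583 0.07260453 0.005     ]
[375.4, 194.6] 0.6 [ 0.4800218  -0.27976401  0.005     ]
[199.9, 148.4] 0.93 [ 0.47727539 -0.28036599  0.005     ]
tool shift mm [-3.000e-01  1.405e+02  3.758e+02]
```

View pics/c11.png

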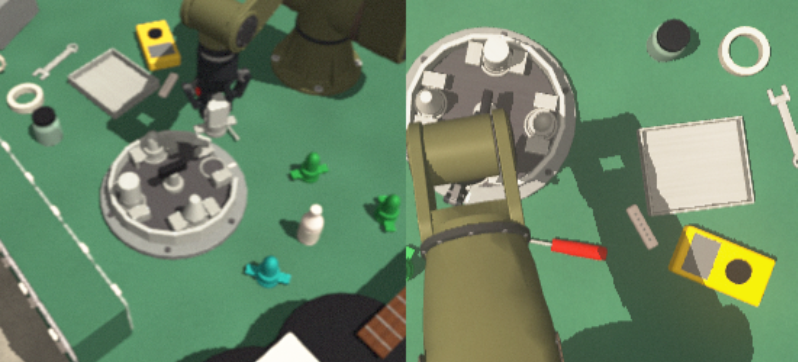

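View pics/w11.png

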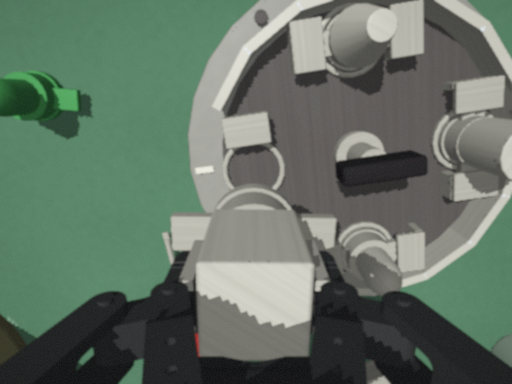

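Emit:
send_rows(
  moves=[
    [[0,7,18,0,0,0,30],[0,14,37.5,0,0,0,30],[0,14,37.5,0,0,0,30],[0,14,37.5,0,0,0,30],[0,14,37.5,0,0,0,30]],
  ],
)

```text
t: 17.8
tcp_pos: [0.4762, -0.0688, 0.2238]
tcp_rot: [1.46, 1.025, -1.461]
contact_force: [1.1, 0.5, -3.7]
gripper_width: 0.0397
```

Emit:
send_rows(
  moves=[
    [[0,14,37.5,0,0,0,30],[0,14,37.5,0,0,0,30],[0,14,37.5,0,0,0,30],[0,14,37.5,0,0,0,30],[0,14,37.5,0,0,0,30]],
  ],
)

```text
t: 18.3
tcp_pos: [0.478, -0.2691, 0.2236]
tcp_rot: [1.461, 1.025, -1.461]
contact_force: [0.8, 0.3, -2.4]
gripper_width: 0.039
```

Emit:
send_rows(
  moves=[
    [[0,6.5,18,0,0,0,30],[15,0,0,0,0,0,30],[25,0,0,0,0,0,30],[25,0,0,0,0,0,30],[15,0,0,0,0,0,30]],
  ],
)

```text
t: 18.8
tcp_pos: [0.4778, -0.2858, 0.1419]
tcp_rot: [1.46, 1.027, -1.462]
contact_force: [-0.0, 0.3, -2.9]
gripper_width: 0.0396
```

```bash
python3 -c "
from h import *
s,p=look('w12.png',['tray_floor'])
t=imaging.camera('top');save(t,'top12.png')
for r in models.pinpoint(t,'tray_floor'): print(r['pixel'],r['confidence'],ray(t,r['pixel'],.005))
c=imaging.camera('scene')
a=np.hstack([c['pixels'][90:340,120:400],t['pixels'][80:330,180:450]])[:,:,::-1];cv2.imwrite('pics/c12.png',cv2.resize(a,None,fx=1.45,fy=1.45))
"
```

```text
t 18.8 tcp [ 0.4778 -0.2858  0.1419] yaw -19.93 xax [-0.002  0.002 -1.   ] w 0.0396 F [-0.   0.3 -2.9] q [-0.6   0.42  1.61  0.    1.12 -0.26]
tray_floor [255.1 183.8] 0.77 [ 0.4779 -0.287 ]
[376.7, 196.9] 0.61 [ 0.47385171 -0.28308964  0.005     ]
```

View pics/c12.png

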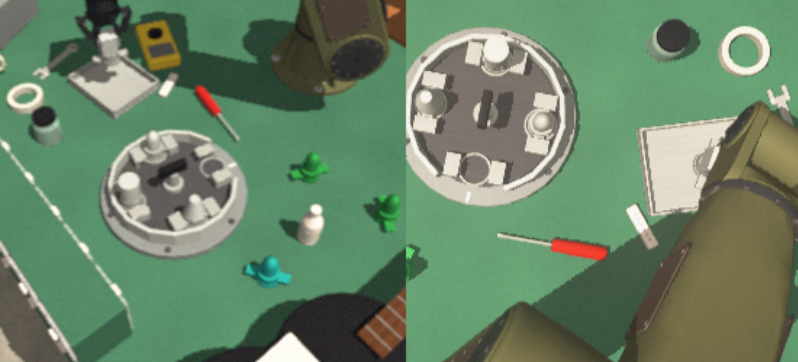

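View pics/w12.png

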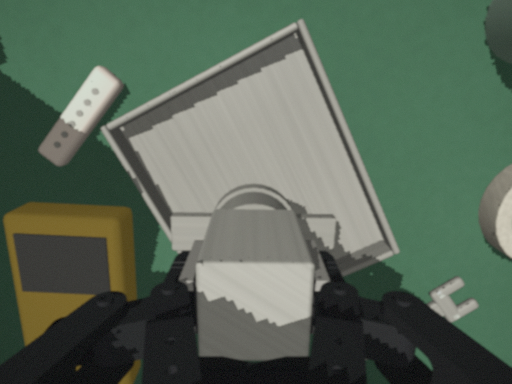

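Emit:
send_rows(
  moves=[
    [[20,0,0,0,0,0,30],[20,0,0,0,0,0,30],[15,0,0,0,0,0,30],[10,0,0,0,0,0,30],[4,0,0,0,0,0,30]],
  ],
)

```text
t: 19.55
tcp_pos: [0.4785, -0.2866, 0.0752]
tcp_rot: [1.461, 1.024, -1.461]
contact_force: [0.2, 0.7, -2.8]
gripper_width: 0.0394
```

Emit:
send_rows(
  moves=[
    [[2,0,0,0,0,0,30],[1,0,0,0,0,0,30],[1,0,0,0,0,0,30],[1,0,0,0,0,0,30],[1,0,0,0,0,0,30]],
  ],
)

```text
t: 20.05
tcp_pos: [0.4785, -0.2867, 0.0695]
tcp_rot: [1.461, 1.024, -1.461]
contact_force: [0.2, -0.6, -3.7]
gripper_width: 0.0398
```

Emit:
send_rows(
  moves=[
    [[1,0,0,0,0,0,30],[1,0,0,0,0,0,30],[0.7,0,0,0,0,0,30],[0.7,0,0,0,0,0,30],[0.6,0,0,0,0,0,30]],
  ],
)

```text
t: 20.55
tcp_pos: [0.4784, -0.2866, 0.0652]
tcp_rot: [1.461, 1.024, -1.461]
contact_force: [-0.6, 0.1, -2.2]
gripper_width: 0.0396
```

Emit:
send_rows(
  moves=[
    [[0.4,0,0,0,0,0,30],[0.4,0,0,0,0,0,30],[0.4,0,0,0,0,0,30],[0.4,0,0,0,0,0,30],[0,0,0,0,0,0,30]],
  ],
)

```text
t: 21.05
tcp_pos: [0.4784, -0.2866, 0.0636]
tcp_rot: [1.461, 1.024, -1.461]
contact_force: [0.0, -0.2, -2.7]
gripper_width: 0.0392
```

Emit:
send_rows(
  moves=[
    [[0.4,0,0,0,0,0,30],[0.4,0,0,0,0,0,30],[0.4,0,0,0,0,0,30],[0.4,0,0,0,0,0,30],[0,0,0,0,0,0,30]],
  ],
)

```text
t: 21.55
tcp_pos: [0.4784, -0.2866, 0.062]
tcp_rot: [1.461, 1.024, -1.461]
contact_force: [-0.1, 0.5, -2.1]
gripper_width: 0.0393
```

Emit:
send_rows(
  moves=[
    [[0.4,0,0,0,0,0,30],[0.4,0,0,0,0,0,30],[0.4,0,0,0,0,0,30],[0.4,0,0,0,0,0,30],[0,0,0,0,0,0,30]],
  ],
)

```text
t: 22.05
tcp_pos: [0.4784, -0.2866, 0.0604]
tcp_rot: [1.461, 1.024, -1.461]
contact_force: [0.1, 0.4, -2.9]
gripper_width: 0.0397
```

```bash
python3 -c "
from h import *
s,p=look('w13.png',[])
c=imaging.camera('scene');save(c,'s13.png');x=c['pixels'][80:180,140:260][:,:,::-1];cv2.imwrite('pics/c13.png',cv2.resize(x,None,fx=5,fy=5,interpolation=2))
"
```

```text
t 22.05 tcp [ 0.4784 -0.2866  0.0604] yaw -19.94 xax [-0.  0. -1.] w 0.0397 F [ 0.1  0.4 -2.9] q [-0.61  0.53  1.66  0.    0.95 -0.26]
```

View pics/c13.png

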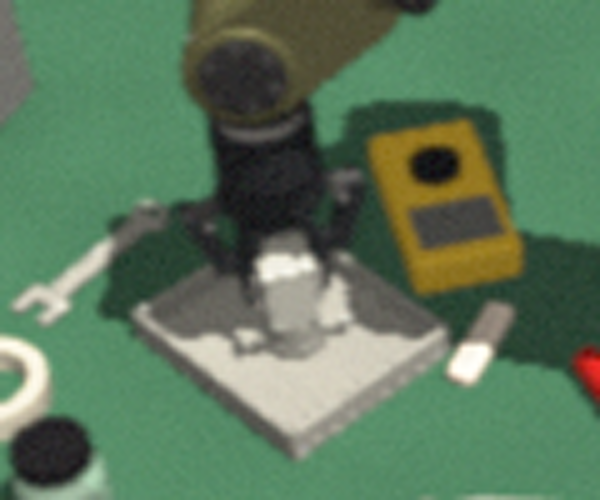

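View pics/w13.png

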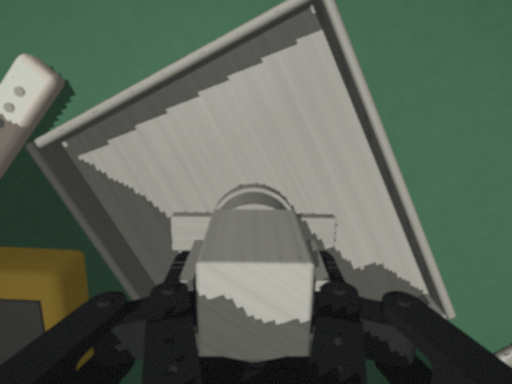

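Emit:
send_rows(
  moves=[
    [[0.4,0,0,0,0,0,30],[0.4,0,0,0,0,0,30],[0.4,0,0,0,0,0,30],[0.3,0,0,0,0,0,30],[0,0,0,0,0,0,30]],
  ],
)

```text
t: 22.65
tcp_pos: [0.4784, -0.2866, 0.0589]
tcp_rot: [1.461, 1.024, -1.461]
contact_force: [0.2, -0.9, -2.9]
gripper_width: 0.0395
```

Head tops of 114 to 121 mm imply the underside was at 36 mm, not the 30 mm I assumed. Contact should therefore come at about 0.0586, so I'll continue in small steps.

Emit:
send_rows(
  moves=[
    [[0.3,0,0,0,0,0,30],[0.3,0,0,0,0,0,30],[0,0,0,0,0,0,30],[0,0,0,0,0,0,30],[0,0,0,0,0,0,30]],
  ],
)

```text
t: 23.15
tcp_pos: [0.4784, -0.2866, 0.0584]
tcp_rot: [1.461, 1.024, -1.461]
contact_force: [-0.3, -0.7, -2.2]
gripper_width: 0.0393
```

Emit:
send_rows(
  moves=[
    [[0.3,0,0,0,0,0,30],[0.3,0,0,0,0,0,30],[0,0,0,0,0,0,30],[0,0,0,0,0,0,30],[0,0,0,0,0,0,30]],
  ],
)

```text
t: 23.65
tcp_pos: [0.4784, -0.2866, 0.0579]
tcp_rot: [1.461, 1.024, -1.461]
contact_force: [-2.1, 1.1, 1.6]
gripper_width: 0.0396
```

Contact: the vertical force went from −2.6 to +1.6 N. I'll release and rise.

Emit:
send_rows(
  moves=[
    [[0,0,0,0,0,0,42],[0,0,0,0,0,0,48],[0,0,0,0,0,0,60],[0,0,0,0,0,0,75],[0,0,0,0,0,0,80]],
  ],
)

```text
t: 24.15
tcp_pos: [0.4784, -0.2866, 0.0578]
tcp_rot: [1.461, 1.024, -1.461]
contact_force: [-0.2, -0.3, 0.5]
gripper_width: 0.0799
```

Emit:
send_rows(
  moves=[
    [[-10,0,0,0,0,0,80],[-25,0,0,0,0,0,80],[-40,0,0,0,0,0,80],[-45,0,0,0,0,0,80],[-40,0,0,0,0,0,80]],
  ],
)

```text
t: 24.65
tcp_pos: [0.4783, -0.2865, 0.2208]
tcp_rot: [1.461, 1.023, -1.46]
contact_force: [0.2, 0.2, 0.6]
gripper_width: 0.0801
```

```bash
python3 -c "
from h import *
s,p=look('w14.png',['square_head_center','square_head_foot','tray_floor'])
t=imaging.camera('top');c=imaging.camera('scene')
a=np.hstack([c['pixels'][90:340,120:400],t['pixels'][80:330,180:450]])[:,:,::-1];cv2.imwrite('pics/c14.png',cv2.resize(a,None,fx=1.45,fy=1.45))
"
```

```text
t 24.65 tcp [ 0.4783 -0.2865  0.2208] yaw -19.94 xax [ 0.001 -0.001 -1.   ] w 0.0801 F [0.2 0.2 0.6] q [-0.61  0.33  1.53  0.    1.28 -0.26]
square_head_foot [253.9 166. ] 0.74 [ 0.479 -0.285]
```

View pics/c14.png

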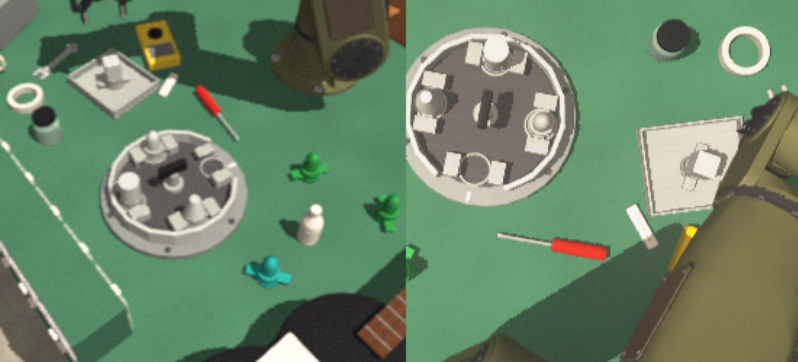

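View pics/w14.png

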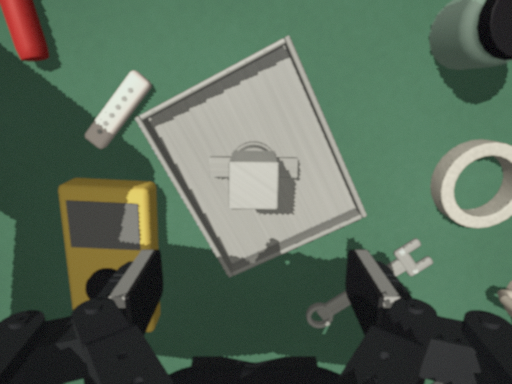

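The head stands upright in the middle of the tray (wrist pixels (254,180)). The other three heads are still mounted and the gripper is clear.

```bash
python3 -c "
from h import *
print(job.hand_in())"
```

```text
the job is handed in; nothing more can be done
None
```

The square press head is off the turret and standing upright in the middle of the parts tray. I handed the job in at about 25 s.

- **Turning:** I turned the turret about +110° by its cross-bar. The square head then measured about 4 mm from the front mark.
- **Unscrewing:** I turned the head about 80° anticlockwise. The wrist images showed its ears clear of the clips and the turret unmoved, and I then lifted it off.
- **Placing:** I lowered it in small steps until light contact, about 4 N.

**Last checks:** The wrist, top and scene pictures showed the head near (0.479, −0.285), inside the tray walls. The round, dome and cone heads were still mounted, and the gripper was about 16 cm above where it released the head and touching nothing.

**What did not go as expected:**
- The first grip on the knob was too low and caught the hub, with about 12 N upward force. I reopened and gripped higher. The largest force I read all run was about 17 N.
- I first took the head's underside on the turret to be at 30 mm. It was at 36 mm, so contact with the tray came about 7 mm lower than I first expected.

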